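# Close the thermal cycler and tighten its lid knob to the click

## Task

The thermal cycler is loaded: slide its lid forward over the well plate until it is fully home, then turn the lid's ratchet knob clockwise until the lid presses on the plate and the knob slips, and stop after a click or more but within a quarter turn of slipping. Do not lean on the knob or pull it up hard, and let it rise as it bites, so that the lid stays fully clamped when you let go. Leave the knob released and everything else on the bench where it stands.

Things in the scene. Friction and masses are not known exactly. Their poses are not given: they have to be found in the camera images.
- cycler: White thermal cycler, 360 mm deep (its x) x 230 mm wide (its y), deck 150 mm and lid rails 164 mm above the bench, fixed. Origin: centre of its underside, on the bench; its -x is its front and points roughly to the robot. The plate well's centre is 70 mm in front of the origin. The lid slides along its x.
- lid (a joint): How far the grey lid (150 x 220 mm, top 196 mm above the bench) stands open, m: 0 = fully home at its front stop, the knob's axis over the plate's centre; up to 0.13 = pushed back along the cycler's +x. About 4 N of friction; stays where it is left. The knob is fixed to it sideways and serves as its handle.
- knob_grip (a point): Point on the upright axis of the dark grey ratchet knob in the middle of the lid, where to grip it: a ribbed cylinder 44 mm across, 42 mm tall; the point is 28 mm above its foot, 14 mm below its top. Any yaw. Foot: a light grey flange 66 mm across, on a white collar 84 mm across; keep fingertips clear of both. Clockwise from above tightens; the other way loosens, so let go before turning back.
- knob_mark (a point): Red mark on the flange, 33 mm from the axis. The knob turns flange and screw through a torsion spring (2 N m/rad, so it springs back about 0.1 rad when let go) against 0.15 N m of running friction. The way to go is unknown: 1.7 to 4 rad, several grasps. Once the pressure plate bites, the torque climbs, over about 1.2 rad, to 0.2-0.27 N m; there the ratchet slips, with a torque hump per click.
- collar_mark (a point): Red mark on the white collar (the screw), given at 33 mm from the axis at the height of the flange's mark, with which it coincides at the start. It turns with the flange until the ratchet slips, then stays behind: marks apart = 66 mm x sin(half the slip angle). 24 clicks a turn, one click = 0.26 rad = 8.6 mm.
- platen: Aluminium pressure plate under the lid, 80 x 122 x 10 mm, mostly hidden, origin at its underside's centre; the screw lowers it 6 mm per rad. Knob, screw and this plate hang in the lid on a spring of 3 N/mm, so the knob must rise about 7 mm as it bites. Held at one height it slips early and much of the clamp is lost on letting go; pulled up or pushed down hard while turning, it overloads the plate.
- plate: White 96-well plate with a pale blue sealing film, 85.5 x 127 x 21 mm, seated in the well of the cycler; its top is 156 mm above the bench. Origin: centre of its underside. It stays where it is.
- spare_plate: Bystander: well plate with a yellow film, 127 x 85.5 x 21 mm, on the bench beside the cycler. Origin: centre of its underside.
- tube_rack: Bystander: blue block with small capped tubes, 120 x 70 x 51 mm, on the bench beside the cycler. Origin: centre of its underside.
- bottle: Bystander: white bottle with a blue cap, 64 mm across, 160 mm tall. Origin: centre of its underside.
- jar: Bystander: amber jar with a black cap, 60 mm across, 100 mm tall. Origin: centre of its underside.
- beaker: Bystander: glass beaker, 70 mm across, 90 mm tall. Origin: centre of its underside.
- tip_box: Bystander: clear box with an orange lid, 87 x 122 x 63 mm. Origin: centre of its underside.

How it is judged:
On the way, in this order (a step that is already met when the one before it is completed fails the run):
1. the lid is slid fully home (within 4 mm of its stop) (value of joint lid below 0.004 m), for 0.2 s.
2. with the lid home, the ratchet has slipped by at least a click (marks more than 8 mm apart) and the pressure plate bears on the plate with more than 17 N (value of joint lid below 0.004 m and distance between knob_mark and collar_mark above 0.008 m and contact force between platen and plate above 17 N), for 0.2 s.
At the end, for the whole second after the job is handed in: The lid is within 4 mm of its front stop, the flange's mark is at least 8 mm (one click) past the collar's mark, and with the knob released the pressure plate still bears on the seated plate with more than 17 N (a good tightening leaves about 20 to 24 N) (all of step 2 and z of plate in the frame of cycler below 0.138 m); the robot touches nothing.
It fails at once if the ratchet is made to slip by more than a quarter turn in all (marks more than 48 mm apart) (distance between knob_mark and collar_mark above 0.048 m).
It fails at once if the plate is overloaded: the pressure plate bears on it with more than 42 N (contact force between platen and plate above 42 N).
It fails at once if a bystander is moved by more than 20 mm (distance of any of spare_plate, tube_rack, bottle, jar, beaker, tip_box from where it was at the start of the episode above 0.02 m).
It also fails if it takes over 72 s, if anything falls off the work surface, if the arm or the gripper's body presses on something with over 40 N, if the wrist force passes 120 N, or if a joint passes its speed limit or range.

## Robot

A 6-joint arm with a two-finger parallel gripper is mounted at the origin on the work surface. World frame = base frame: x ahead of the robot, y to its left, z up, the work surface at z = 0. Lengths are in m, angles in rad, forces in N, time in s.
With the tool pointing down it reaches from about 0.425 to 0.95 m from the base axis. Payload 3.5 kg.
Tool frame: the origin (TCP) lies at the very end of the fingers, on their centre line; the grasp point (between the pads) lies 19 mm behind it (tcp_to_grasp is the distance from the TCP to the grasp point, in m); z points along the fingers, y is the direction in which the jaws open and shut (so a half turn about z gives the same grasp; the last joint's range is limited). The gripper opens to 85 mm and grips with 20 to 120 N. Pads are 22 mm wide; open, the fingers measure 114 mm over their backs; the gripper's body (76 mm by 85 mm) begins 54 mm behind the grasp point. The pads swing forward as they close: fully open they stand 13 mm farther back than shut.
Start: joints at [-1.478, 0.286, 1.577, -0, 1.279, -0.15], TCP at [0.162, -0.655, 0.231] pointing down, gripper open.
Joint ranges: [-2.77, 2.77], [-0.9, 2.22], [0.21, 2.48], [-1.53, 4.67], [0.24, 2.81], [-2.84, 2.84]. Speed limits (rad/s): [2.79, 2.79, 3.14, 3.14, 3.14, 3.14].

## Interface

Orientations are given as a unit quaternion [x, y, z, w].
In Python, from plant import * gives the robot as it stands. The module is installed in compiled form; this text tells all that it offers.
- The arm moves only by the tool arm_command, never from a script. Its argument "steps" is a list of rows, each a list of 3 entries, a list of its own where there are three numbers: the turn, a rotation vector about the tool's x, y, z in rad, then the shift along the tool's x, y, z in m, then the gripper command: -1 is shut, 1 is fully open, values between are in proportion. A call has 1 to 12 rows; each row is the pose to reach, as a shift and turn from the pose measured when the call began, along the tool's axes at that moment; what a row does not reach only later rows make up. A row lasts 1/8 s, in which the tool goes at most 62.5 mm and 10.7 degrees, less where a joint would pass 70% of its speed; a pose out of reach is approached as far as the arm can. A call with a gripper value outside its range is refused whole. The fingers move at their own pace and stop on an object; "force" is the grip in N (left out, the last holds). Time passes only in rows, so rows that repeat a pose let the fingers close. It gives the time, the measured TCP pose, the force and the opening at its end, in the units of the state.
- get_state(): the state, without advancing time (a new reading comes with each control period).
- read_camera(name): name is "scene" or "top" or "wrist"; returns a dict with "frame" (400x640x3 uint8, red, green, blue), "vfov" (degrees; the focal length in pixels is half the picture's height over the tangent of half this angle, whatever the lens; pixels are square), "cx", "cy" (the principal point, pixels), "position" and "rotation" of the camera in the world; the wrist camera has in their place "mount" (4x4, takes a point from camera to tool coordinates, whose origin is the TCP and whose axes are the flange's). Camera axes: x right, y up, looking along -z (the intrinsics and any distortion apply to the point x, -y, -z); pixel columns grow to the right and rows downward; lengths in m; the calibration is good to about 2 mm. A picture is of the moment at which its call begins: read the wrist's pose just before it. There is no depth.
- sign_off(): hands the job in, once; it reports no verdict.
The state is a dict: "time": time; "qpos": joint angles; "dq": joint speeds; "joint_efforts": joint torques, N m; "eef_pos": TCP position; "tcp_rot": TCP orientation; "contact_force": force on the tool from outside, world axes, zero at the start; "wrist_torque": the same for the moment, N m; "opening": opening from 0.0 (shut) to 1.0 (fully open).
Only numpy, scipy, OpenCV 4.12 (cv2) and the standard library are available. Lean on these libraries where they do the work, as an engineer would, in place of code of your own. Each camera call takes 0.05 s, during which the arm holds its last target.

## Working session

There is one attempt and no reset: what is moved stays moved. The work goes in short steps, Python scripts to look and compute and a tool call to move; the robot and the scene stay as the last step left them, time stands still between calls to the robot, and variables do not carry over. Pictures are saved under pics/ and viewed, and the job is handed in when it is done.

Besides the shell and the picture viewer there is one more tool, called after "Emit:" in YAML: its name, and indented under it one key for each argument. arm_command: Moves the arm, as the interface text tells. Its arguments: {"type":"object","properties":{"steps":{"type":"array"},"force":{"type":"number"}},"required":["steps"]}

```bash
mkdir -p pics; python3 - <<'E'
from plant import *
import cv2
s=get_state()
for k,v in s.items(): print(k,v)
for n in ["scene","top","wrist"]:
    c=read_camera(n)
    cv2.imwrite(f"pics/{n}0.png",c["frame"][:,:,::-1])
    print(n,{k:v for k,v in c.items() if k!="frame"})
E
```

```text
time 0.0
qpos [-1.47803785e+00  2.87207819e-01  1.57817569e+00 -1.82547250e-05
  1.27859655e+00 -1.49970431e-01]
dq [-0.00152993 -0.000212    0.00183034 -0.0003925  -0.00071613 -0.00100533]
joint_efforts [ 3.39905655e-04 -4.05990064e+01 -2.92625087e+01 -1.73658286e-04
  5.92031720e-03 -3.19161423e-06]
eef_pos [ 0.1622202  -0.6545408   0.22991978]
tcp_rot [ 9.92643343e-01  1.21069270e-01  2.54086382e-05 -1.19346490e-03]
contact_force [ 0.31761082 -0.01463529 -0.40040176]
wrist_torque [-0.03105023  0.01787068 -0.03326568]
opening 0.9975012371073941
scene {'vfov': 47.80054892887689, 'cx': 317.76383851639326, 'cy': 196.60272787256108, 'position': array([ 1.26213765, -0.79048217,  1.05062614]), 'rotation': array([0.39831813, 0.1480454 , 0.32475044, 0.84496294])}
top {'vfov': 46.923967861724165, 'cx': 316.8278446125959, 'cy': 204.7185579077245, 'position': array([0.25372519, 0.02041876, 1.70127644]), 'rotation': array([ 0.06031124, -0.07123285, -0.70205971,  0.70597493])}
wrist {'vfov': 58.491948093649455, 'cx': 319.8042023044346, 'cy': 200.64150364432834, 'mount': array([[-5.29110122e-04,  9.62430350e-01,  2.71528159e-01,
         6.99722669e-02],
       [ 9.99999654e-01,  6.83520222e-04, -4.74096935e-04,
         2.62216953e-04],
       [-6.41880266e-04,  2.71527814e-01, -9.62430379e-01,
        -1.41591637e-01],
       [ 0.00000000e+00,  0.00000000e+00,  0.00000000e+00,
         1.00000000e+00]])}
```

View pics/scene0.png

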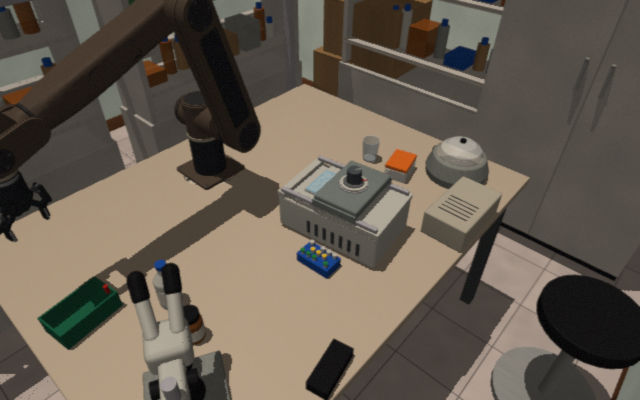

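View pics/top0.png

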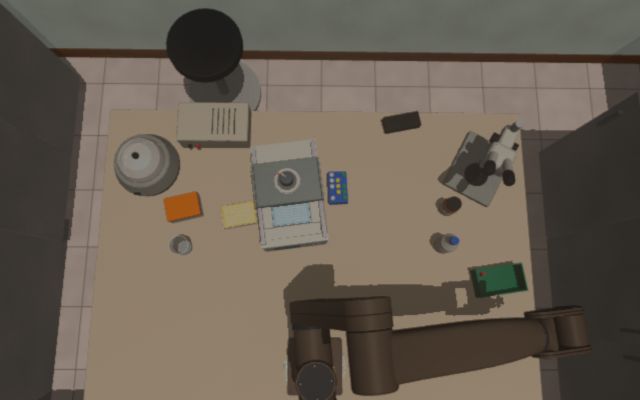

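View pics/wrist0.png

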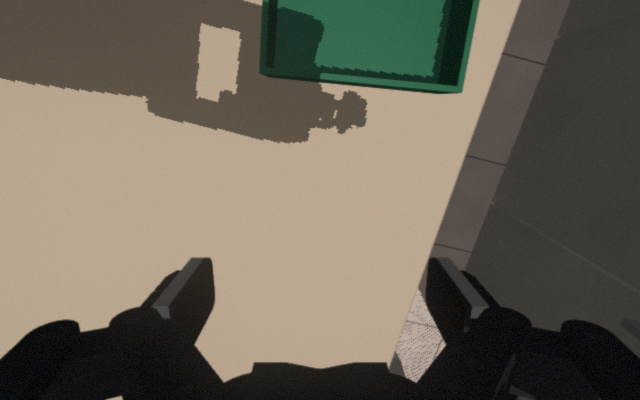

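The lid is open with the knob at about (287,178) in top and (354,172) in scene. Next I'll zoom in to measure.

```bash
cat > h.py <<'E'
import numpy as np, cv2
from scipy.spatial.transform import Rotation as R
from plant import *
def cam(name):
    s=get_state(); c=read_camera(name)
    f=200/np.tan(np.radians(c["vfov"])/2)
    if name=="wrist":
        T=np.eye(4);T[:3,:3]=R.from_quat(s["tcp_rot"]).as_matrix();T[:3,3]=s["eef_pos"]
        M=T@c["mount"]; Rm=M[:3,:3];p=M[:3,3]
    else: Rm=R.from_quat(c["rotation"]).as_matrix();p=np.array(c["position"])
    return dict(f=f,cx=c["cx"],cy=c["cy"],R=Rm,p=p,im=c["frame"][:,:,::-1].copy(),s=s)
def ray(c,u,v):
    d=c["R"]@np.array([(u-c["cx"])/c["f"],-(v-c["cy"])/c["f"],-1.]);return d/np.linalg.norm(d)
def onplane(c,u,v,z):
    d=ray(c,u,v);return c["p"]+d*(z-c["p"][2])/d[2]
def proj(c,P):
    q=c["R"].T@(np.asarray(P)-c["p"]);return np.array([c["cx"]+c["f"]*q[0]/-q[2],c["cy"]-c["f"]*q[1]/-q[2]])
def tri(cs,uv):
    A=np.zeros((3,3));b=np.zeros(3)
    for c,(u,v) in zip(cs,uv):
        d=ray(c,u,v);P=np.eye(3)-np.outer(d,d);A+=P;b+=P@c["p"]
    return np.linalg.solve(A,b)
def crop(im,x,y,w,h,k): return cv2.resize(im[y:y+h,x:x+w],None,fx=k,fy=k,interpolation=cv2.INTER_CUBIC)
E
python3 - <<'E'
from h import *
t=cam("top");s=cam("scene")
cv2.imwrite("pics/topc.png",crop(t["im"],235,130,110,130,4.5))
cv2.imwrite("pics/scc.png",crop(s["im"],270,140,150,120,5))
for u,v in [(287,178)]: print(onplane(t,u,v,.23))
print(onplane(s,354,168,.24))
print(tri([t,s],[(287,177),(354,169)]))
E
```

```text
[0.61966693 0.09642913 0.23      ]
[0.60698628 0.1177783  0.24      ]
[0.61919295 0.09706651 0.25284855]
```

View pics/topc.png

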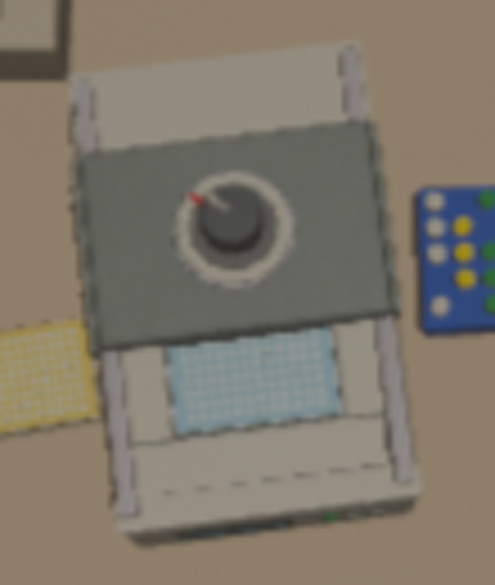

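View pics/scc.png

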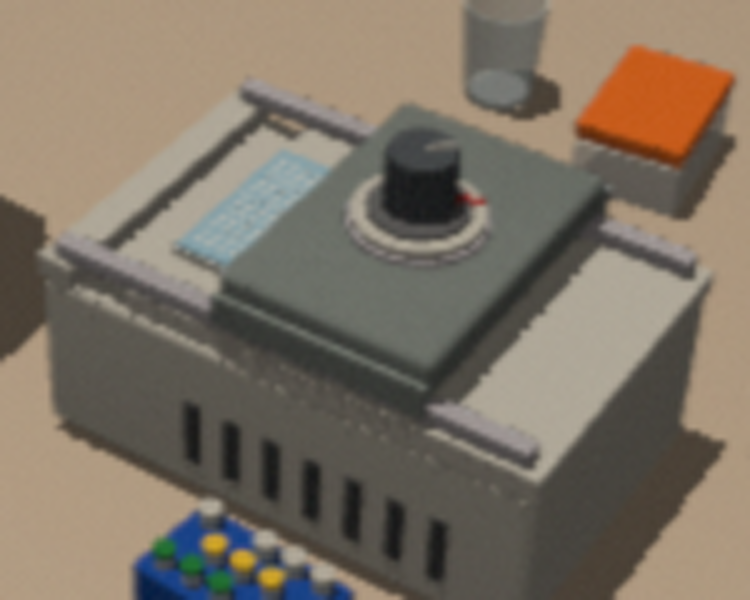

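```bash
python3 - <<'E'
from h import *
t=cam("top");s=cam("scene")
T=lambda x,y:(235+x/4.5,130+y/4.5); S=lambda x,y:(270+x/5,140+y/5)
k=tri([t,s],[T(230,215),S(423,152)]);print("knobtop tri",k, onplane(t,*T(230,215),.245),onplane(s,*S(423,152),.245))
print("collar",onplane(t,*T(236,228),.2),onplane(s,*S(418,217),.2))
def seg(n,c,a,b,z):
    a=onplane(c,*a,z);b=onplane(c,*b,z);d=b-a;print(n,a,b,np.linalg.norm(d),np.degrees(np.arctan2(d[1],d[0])))
seg("Lrail",t,T(123,518),T(80,78),.166)
seg("Rrail",t,T(405,490),T(350,42),.166)
seg("lidL",t,T(97,352),T(80,155),.196)
seg("lidR",t,T(397,318),T(372,122),.196)
seg("lidfront",t,T(97,352),T(397,318),.196)
seg("lidback",t,T(80,155),T(372,122),.196)
seg("frontedge",t,T(120,530),T(418,492),.150)
seg("lidscenefront",s,S(212,310),S(415,105),.19)
seg("mark",t,T(236,228),T(194,197),.203)
E
```

```text
knobtop tri [0.61874689 0.10058556 0.2454266 ] [0.61665555 0.09855102 0.245     ] [0.61995795 0.10376926 0.245     ]
collar [0.61796377 0.09634637 0.2       ] [0.62337807 0.09889187 0.2       ]
Lrail [0.40506206 0.17809285 0.166     ] [0.74392588 0.21993388 0.166     ] 0.3414372053553231 7.038939550167406
Rrail [ 0.42707781 -0.03061776  0.166     ] [0.7748712  0.01224997 0.166     ] 0.35042529239445136 7.026625771662135
lidL [0.5243164  0.19729193 0.196     ] [0.67422707 0.21424554 0.196     ] 0.15086627736985497 6.452246570906002
lidR [ 0.55142397 -0.02359565  0.196     ] [ 0.70182121 -0.0045257   0.196     ] 0.15160142962318257 7.226380592691406
lidfront [0.5243164  0.19729193 0.196     ] [ 0.55142397 -0.02359565  0.196     ] 0.2225446948054047 -83.00358167082643
lidback [0.67422707 0.21424554 0.196     ] [ 0.70182121 -0.0045257   0.196     ] 0.2205046289791944 -82.81110907325804
frontedge [0.39765698 0.18173971 0.15      ] [ 0.42743429 -0.04091801  0.15      ] 0.22464004243824356 -82.3827005226485
lidscenefront [ 0.58150154 -0.04238154  0.19      ] [0.53980806 0.20239454 0.19      ] 0.24830158832791163 99.66659559414762
mark [0.61723591 0.09619464 0.203     ] [0.64068106 0.12777918 0.203     ] 0.03933520325685876 53.413556549429295
```

Emit:
arm_command:
  steps:
    - [[0,0,0],[0,0,-0.05],1]
    - [[0,0,0],[0,0,-0.1],1]
    - [[0,0,-0.104],[0.0437,-0.0435,-0.1],1]
    - [[0,0,-0.208],[0.0874,-0.087,-0.1],1]
    - [[0,0,-0.312],[0.1311,-0.1305,-0.1],1]
    - [[0,0,-0.416],[0.1748,-0.174,-0.1],1]
    - [[0,0,-0.52],[0.2185,-0.2175,-0.1],1]
    - [[0,0,-0.624],[0.2622,-0.261,-0.1],1]
    - [[0,0,-0.728],[0.3059,-0.3045,-0.1],1]
    - [[0,0,-0.832],[0.3496,-0.348,-0.1],1]
    - [[0,0,-0.936],[0.3933,-0.3915,-0.1],1]
    - [[0,0,-1.04],[0.437,-0.435,-0.1],1]

```text
time: 1.85
eef_pos: [0.4826, -0.1259, 0.3317]
tcp_rot: [0.8, 0.6, 0.0, 0.0]
contact_force: [1.5, -0.3, 0.2]
opening: 1.002
```

```bash
cat >> h.py <<'E'
def totool(P,yaw=None):
    "shift in tool axes from present TCP to P; and turn about tool z to reach yaw of tool x"
    s=get_state();Rm=R.from_quat(s["tcp_rot"]).as_matrix()
    y=np.arctan2(Rm[1,0],Rm[0,0])
    print("t",round(s["time"],2),"pos",s["eef_pos"].round(4),"yaw",round(y,3),"tilt",Rm[2].round(3),"q",np.round(s["qpos"],3),"open",round(s["opening"],3))
    print("shift",(Rm.T@(np.asarray(P)-s["eef_pos"])).round(4))
    if yaw is not None: print("turn tool z",round(-(yaw-y),3))
E
python3 - <<'E'
from h import *
totool([.6185,.0985,.31],1.74)
E
```

```text
t 1.85 pos [ 0.4826 -0.1259  0.3317] yaw 1.286 tilt [ 0.     0.001 -1.   ] q [-0.459 -0.174  1.876  0.     1.438 -0.175] open 1.002
shift [0.2535 0.0674 0.0218]
turn tool z -0.454
```

Emit:
arm_command:
  steps:
    - [[0,0,-0.18],[0.05,0.0135,0.004],1]
    - [[0,0,-0.36],[0.1,0.027,0.008],1]
    - [[0,0,-0.54],[0.15,0.04,0.012],1]
    - [[0,0,-0.72],[0.2,0.053,0.016],1]
    - [[0,0,-0.9],[0.2535,0.0674,0.022],1]
    - [[0,0,-1.08],[0.2535,0.0674,0.022],1]
    - [[0,0,-1.26],[0.2535,0.0674,0.022],1]
    - [[0,0,-1.44],[0.2535,0.0674,0.022],1]
    - [[0,0,-1.62],[0.2535,0.0674,0.022],1]
    - [[0,0,-1.8],[0.2535,0.0674,0.022],1]
    - [[0,0,-1.98],[0.2535,0.0674,0.022],1]
    - [[0,0,-1.98],[0.2535,0.0674,0.022],1]

```text
time: 3.35
eef_pos: [0.6185, 0.0985, 0.3098]
tcp_rot: [-0.061, 0.998, -0.0, 0.001]
contact_force: [0.4, 0.5, -0.3]
opening: 1.002
```

```bash
python3 - <<'E'
from h import *
totool([.6185,.0985,.31],4.19-2*np.pi)
w=cam("wrist");cv2.imwrite("pics/w1.png",w["im"])
E
```

```text
t 3.35 pos [0.6185 0.0985 0.3098] yaw -3.019 tilt [-0.001 -0.    -1.   ] q [-0.004  0.131  1.616 -0.     1.394 -1.697] open 1.002
shift [-0.      0.     -0.0002]
turn tool z -0.926
```

View pics/w1.png

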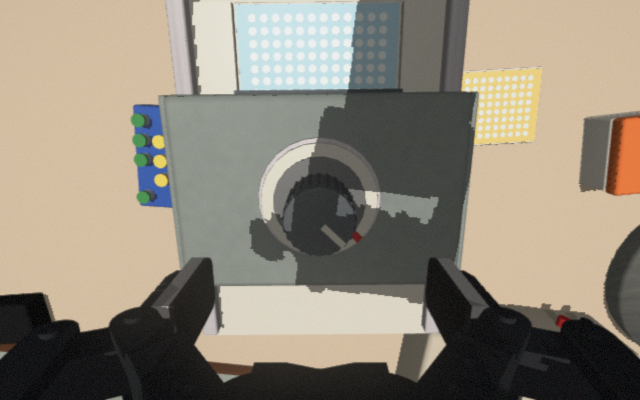

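```bash
python3 - <<'E'
from h import *
im=cv2.imread("pics/w1.png")
g=np.clip(((im/255.)**.6)*255,0,255).astype(np.uint8)
cv2.imwrite("pics/w1c.png",crop(g,245,130,150,135,5))
cv2.imwrite("pics/w1d.png",crop(g,150,0,340,140,2.3))
E
```

```text
(no output)
```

View pics/w1c.png

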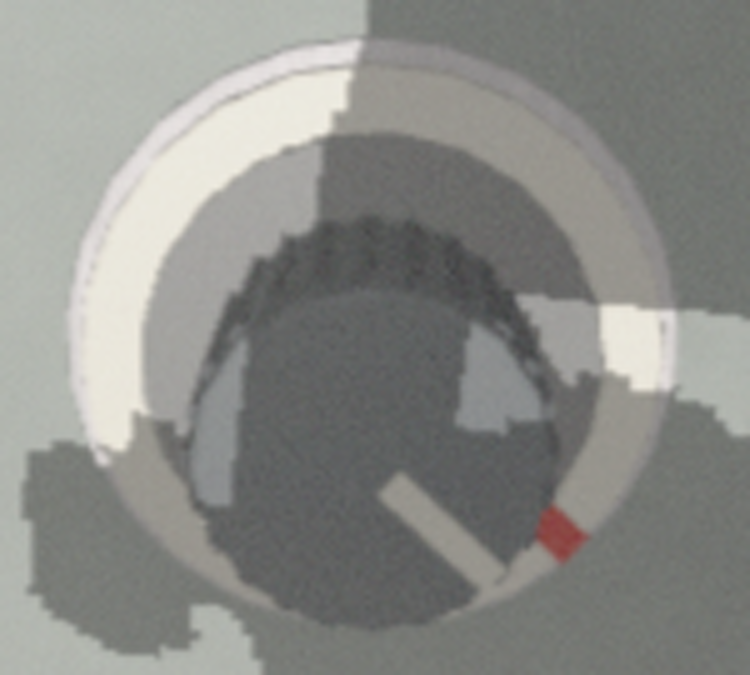

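View pics/w1d.png

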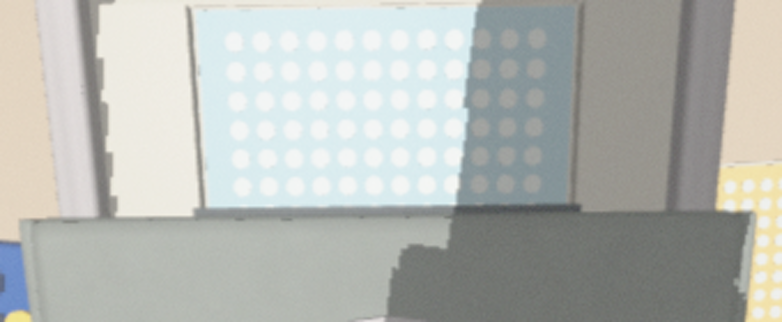

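```bash
python3 - <<'E'
from h import *
w=cam("wrist")
W=lambda x,y:(245+x/5,130+y/5); D=lambda x,y:(150+x/2.3,y/2.3)
for z in(.243,.245,.248): print("knobtop",z,onplane(w,*W(374,456),z))
a=onplane(w,*W(192,452),.245);b=onplane(w,*W(557,452),.245);print("diam",np.linalg.norm(a-b))
for z in (.196,.2,.203):
  a=onplane(w,*W(145,330),z);b=onplane(w,*W(605,330),z);print("flange diam",z,np.linalg.norm(a-b),(a+b)/2)
print("mark",onplane(w,*W(563,535),.203))
p=onplane(w,*D(386.7,142.3),.156);print("plate",p)
a=onplane(w,*D(234,41),.156);b=onplane(w,*D(537,37),.156);print("row len (99)",np.linalg.norm(a-b),np.degrees(np.arctan2(*(a-b)[:2][::-1])))
c=onplane(w,*D(243,186),.156);print("5 pitches(45)",np.linalg.norm(c-a))
k=onplane(w,*W(374,456),.245);d=k-p;print("open",np.linalg.norm(d[:2]),np.degrees(np.arctan2(d[1],d[0])))
E
```

```text
knobtop 0.243 [0.62287217 0.09868397 0.243     ]
knobtop 0.245 [0.62218272 0.09860198 0.245     ]
knobtop 0.248 [0.62114855 0.09847898 0.248     ]
diam 0.044532450489219506
flange diam 0.196 0.06811007420436163 [0.61948485 0.09837598 0.196     ]
flange diam 0.2 0.06704301033583993 [0.61841286 0.098247   0.2       ]
flange diam 0.203 0.06624271243444864 [0.61760886 0.09815027 0.203     ]
mark [0.64559418 0.12974389 0.203     ]
plate [0.52363045 0.08524726 0.156     ]
row len (99) 0.09881028609999574 -82.39633277583917
5 pitches(45) 0.04491679123081817
open 0.0994530013378894 7.717086962705706
```

Emit:
arm_command:
  steps:
    - [[0,0,-0.18],[-0.002,0,0.01],1]
    - [[0,0,-0.36],[-0.002,0,0.02],1]
    - [[0,0,-0.54],[-0.002,0,0.03],1]
    - [[0,0,-0.72],[-0.002,0,0.04],1]
    - [[0,0,-0.9],[-0.002,0,0.05],1]
    - [[0,0,-0.92],[-0.002,0,0.07],1]
    - [[0,0,-0.92],[-0.002,0,0.085],1]
    - [[0,0,-0.92],[-0.002,0,0.098],1]
    - [[0,0,-0.92],[-0.002,0,0.098],1]

```text
time: 4.58
eef_pos: [0.6197, 0.0987, 0.2099]
tcp_rot: [-0.497, 0.868, 0.0, -0.001]
contact_force: [0.4, -0.2, 0.3]
opening: 1.003
```

```bash
python3 - <<'E'
from h import *
totool([.6205,.0985,.212],-2.093)
print(get_state()["contact_force"].round(2),get_state()["wrist_torque"].round(3))
w=cam("wrist");cv2.imwrite("pics/w2.png",w["im"])
s=cam("scene");cv2.imwrite("pics/s2.png",crop(s["im"],270,120,160,120,5))
E
```

```text
t 4.58 pos [0.6197 0.0987 0.2099] yaw -2.101 tilt [ 0.001  0.002 -1.   ] q [-0.004  0.202  1.718 -0.     1.224 -2.615] open 1.003
shift [-0.0002 -0.0008 -0.0021]
turn tool z -0.008
[ 0.41 -0.21  0.3 ] [-0.002 -0.029 -0.014]
```

View pics/w2.png

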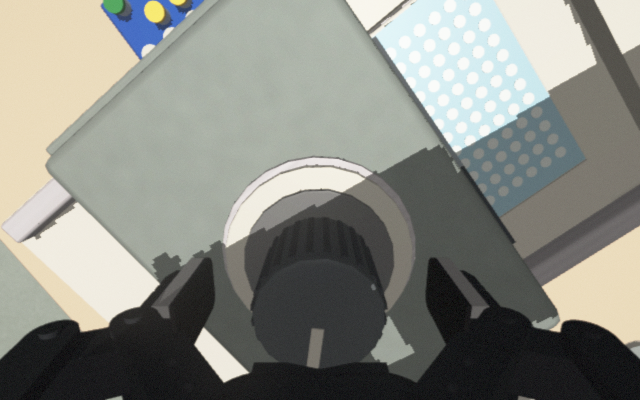

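View pics/s2.png

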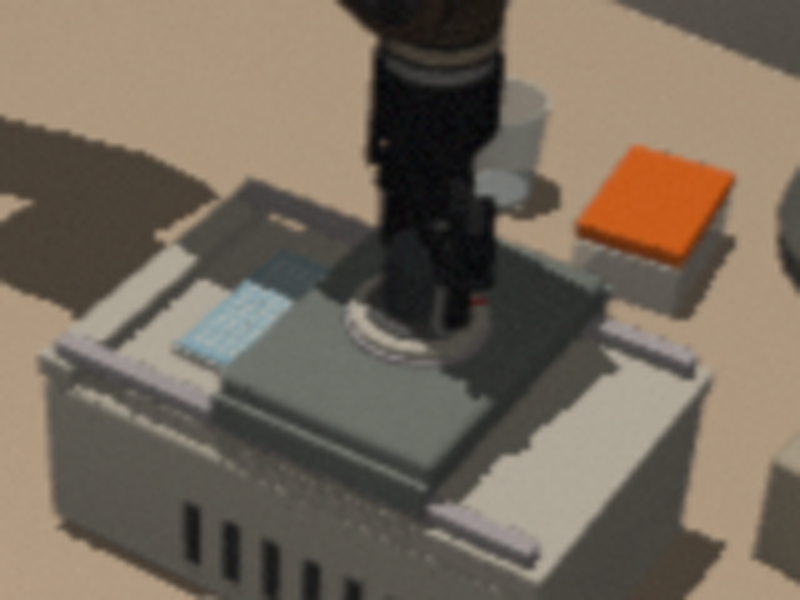

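```bash
python3 - <<'E'
from h import *
w=cam("wrist")
print(proj(w,[.6197,.0987,.246]))
for v in(322,326,330): print(onplane(w,319,v,.246))
E
```

```text
[325.5132973  306.02222979]
[0.62479661 0.10298854 0.246     ]
[0.6256057  0.10436698 0.246     ]
[0.62642051 0.10575514 0.246     ]
```

```bash
python3 - <<'E'
from h import *
im=cv2.imread("pics/w2.png")
g=np.clip(((im/255.)**.5)*255,0,255).astype(np.uint8)
cv2.imwrite("pics/w2c.png",crop(g,215,145,210,230,3))
w=cam("wrist")
for z in(.243,.246,.249):
  a=onplane(w,319,258,z);ax=w["R"]@np.array([0,1.,0]);ax[2]=0;ax/=np.linalg.norm(ax)
  l=onplane(w,251,320,z);r=onplane(w,387,320,z)
  print(z,"far rim",a,"centre",a-ax*.022,"diam",np.linalg.norm(l-r),(l+r)/2)
E
```

```text
0.243 far rim [0.61365134 0.08358498 0.243     ] centre [0.6247579  0.10257562 0.243     ] diam 0.04856978527511487 [0.62586573 0.10437262 0.243     ]
0.246 far rim [0.61293232 0.08238914 0.246     ] centre [0.62403888 0.10137978 0.246     ] diam 0.047258355177692335 [0.62481691 0.10261549 0.246     ]
0.249 far rim [0.61221331 0.08119329 0.249     ] centre [0.62331987 0.10018393 0.249     ] diam 0.04594692508026991 [0.6237681  0.10085836 0.249     ]
```

View pics/w2c.png

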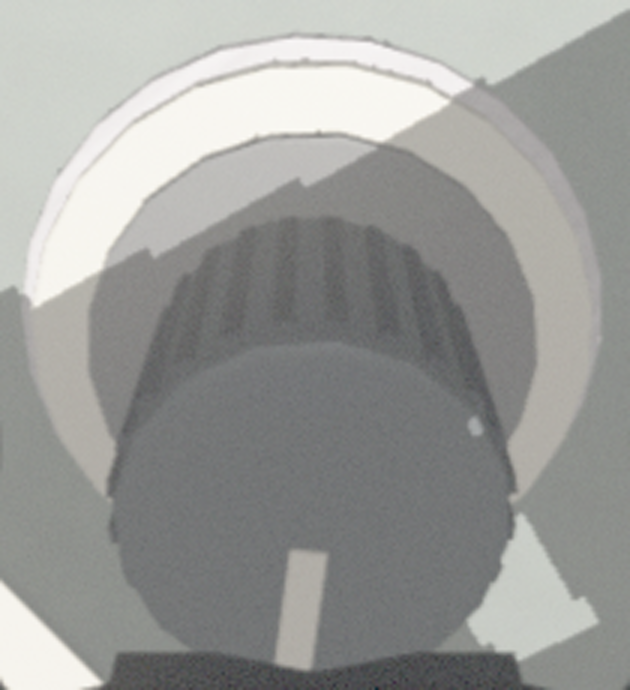

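Emit:
arm_command:
  steps:
    - [[0,0,0],[-0.0023,-0.0013,-0.005],1]
    - [[0,0,0],[-0.0023,-0.0013,-0.005],0.2]
    - [[0,0,0],[-0.0023,-0.0013,-0.005],-0.4]
    - [[0,0,0],[-0.0023,-0.0013,-0.005],-1]
    - [[0,0,0],[-0.0023,-0.0013,-0.005],-1]
    - [[0,0,0],[-0.0023,-0.0013,-0.005],-1]
  force: 40

```text
time: 5.52
eef_pos: [0.623, 0.1007, 0.2181]
tcp_rot: [-0.498, 0.867, -0.0, 0.001]
contact_force: [-3.7, 2.3, 3.2]
opening: 0.504
```

```bash
cat >> h.py <<'E'
def st():
    s=get_state();Rm=R.from_quat(s["tcp_rot"]).as_matrix()
    print("t",round(s["time"],2),"pos",s["eef_pos"].round(4),"yaw",round(np.arctan2(Rm[1,0],Rm[0,0]),3),"q5",round(s["qpos"][5],3),"F",s["contact_force"].round(2),"Ftool",(Rm.T@s["contact_force"]).round(2),"M",s["wrist_torque"].round(3),"e5",round(s["joint_efforts"][5],3),"open",round(s["opening"],3))
E
python3 - <<'E'
from h import *
st()
w=cam("wrist");cv2.imwrite("pics/w3.png",w["im"])
st()
E
```

```text
t 5.53 pos [0.623  0.1007 0.2181] yaw -2.1 q5 -2.613 F [-3.72  2.28  3.21] Ftool [-0.1   4.36 -3.21] M [ 0.547  0.549 -0.027] e5 -0.027 open 0.504
t 5.58 pos [0.623  0.1007 0.218 ] yaw -2.1 q5 -2.613 F [-2.58  3.29  3.35] Ftool [-1.54  3.88 -3.35] M [ 0.622  0.63  -0.038] e5 -0.028 open 0.504
```

View pics/w3.png

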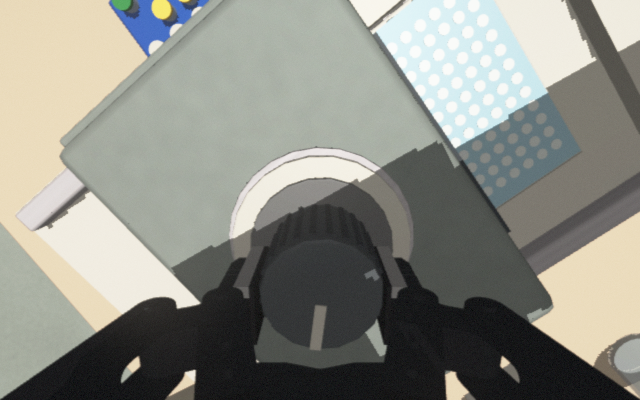

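Emit:
arm_command:
  steps:
    - [[0,0,0],[0.003,0.004,0],-1]
    - [[0,0,0],[0.0122,0.0159,0],-1]
    - [[0,0,0],[0.0244,0.0317,0],-1]
    - [[0,0,0],[0.0366,0.0476,0],-1]
    - [[0,0,0],[0.0457,0.0595,0],-1]
    - [[0,0,0],[0.0487,0.0634,0],-1]
    - [[0,0,0],[0.0487,0.0634,0],-1]

```text
time: 6.45
eef_pos: [0.5438, 0.0902, 0.2183]
tcp_rot: [-0.497, 0.867, -0.001, 0.001]
contact_force: [1.2, 1.1, 2.5]
opening: 0.507
```

```bash
python3 - <<'E'
from h import *
st()
totool([.5236,.0852,.218])
w=cam("wrist");cv2.imwrite("pics/w4.png",w["im"])
E
```

```text
t 6.45 pos [0.5438 0.0902 0.2183] yaw -2.1 q5 -2.632 F [1.17 1.05 2.47] Ftool [-1.5  -0.48 -2.47] M [ 0.103 -0.372  0.011] e5 -0.011 open 0.507
t 6.45 pos [0.5438 0.0902 0.2183] yaw -2.1 tilt [-0.001 -0.002 -1.   ] q [-0.02   0.024  1.897  0.     1.218 -2.632] open 0.507
shift [0.0145 0.0149 0.0002]
```

View pics/w4.png

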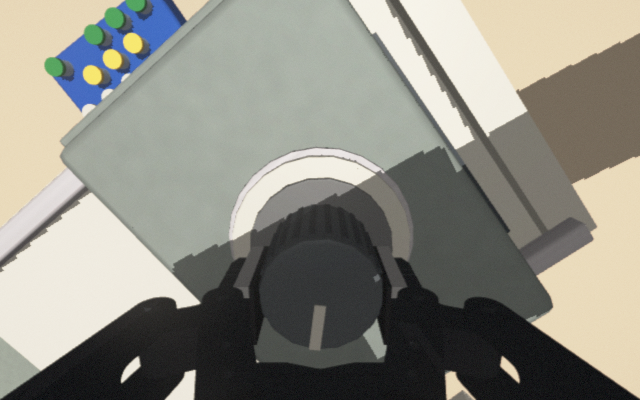

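Emit:
arm_command:
  steps:
    - [[0,0,0],[0.0049,0.0063,0],-1]
    - [[0,0,0],[0.0097,0.0127,0],-1]
    - [[0,0,0],[0.011,0.0143,0],-1]
    - [[0,0,0],[0.0122,0.0159,0],-1]
    - [[0,0,0],[0.0134,0.0174,0],-1]
    - [[0,0,0],[0.0134,0.0174,0],-1]

```text
time: 7.25
eef_pos: [0.524, 0.0875, 0.2188]
tcp_rot: [-0.497, 0.868, -0.002, 0.004]
contact_force: [9.7, 2.1, 2.0]
opening: 0.503
```

```bash
python3 - <<'E'
from h import *
st()
E
```

```text
t 7.25 pos [0.524  0.0875 0.2188] yaw -2.1 q5 -2.638 F [9.65 2.07 1.97] Ftool [-6.68 -7.3  -1.89] M [ 0.187 -1.571  0.025] e5 0.007 open 0.503
```

Emit:
arm_command:
  steps:
    - [[0,0,0],[0.0018,0.0024,0],-1]
    - [[0,0,0],[0.0024,0.0032,0],-1]
    - [[0,0,0],[0.0024,0.0032,0],-1]

```text
time: 7.62
eef_pos: [0.5236, 0.0874, 0.2197]
tcp_rot: [-0.497, 0.868, -0.004, 0.009]
contact_force: [13.4, 3.3, -1.3]
opening: 0.504
```

```bash
python3 - <<'E'
from h import *
st()
E
```

```text
t 7.62 pos [0.5236 0.0874 0.2197] yaw -2.101 q5 -2.639 F [13.36  3.28 -1.27] Ftool [-9.57 -9.85  1.53] M [ 0.444 -2.385 -0.008] e5 0.019 open 0.504
```

Emit:
arm_command:
  steps:
    - [[0,0,0],[0,0,0],0]
    - [[0,0,0],[0,0,0],1]
    - [[0,0,0],[0,0,0],1]
    - [[0,0,0],[0,0,-0.03],1]
    - [[0,0,0],[0,0,-0.07],1]
    - [[0,0,0],[0,0,-0.09],1]
    - [[0,0,0],[0,0,-0.09],1]

```text
time: 8.5
eef_pos: [0.5221, 0.0871, 0.3109]
tcp_rot: [-0.497, 0.868, -0.005, 0.01]
contact_force: [-0.9, 0.8, -0.5]
opening: 1.0
```

```bash
python3 - <<'E'
from h import *
st();s=get_state()
Rm=R.from_quat(s["tcp_rot"]).as_matrix();print(Rm.round(4))
yaw=-2.1;T=np.array([[np.cos(yaw),np.sin(yaw),0],[np.sin(yaw),-np.cos(yaw),0],[0,0,-1]])
print("fix rotvec tool",R.from_matrix(Rm.T@T).as_rotvec().round(4))
w=cam("wrist");cv2.imwrite("pics/w5.png",w["im"])
g=np.clip(((w["im"]/255.)**.5)*255,0,255).astype(np.uint8)
cv2.imwrite("pics/w5c.png",crop(g,245,130,150,135,5))
print(proj(w,[.5236,.0874,.249]),proj(w,[.5236,.0874,.205]))
E
```

```text
t 8.5 pos [0.5221 0.0871 0.3109] yaw -2.101 q5 -2.64 F [-0.92  0.84 -0.48] Ftool [-0.26  1.22  0.46] M [-0.041  0.048  0.027] e5 -0.0 open 1.0
[[-0.5055 -0.8626  0.0217]
 [-0.8627  0.5056  0.0017]
 [-0.0124 -0.0179 -0.9998]]
fix rotvec tool [-0.0179  0.0124 -0.0009]
[321.63235394 218.49137303] [322.46865969 198.20533643]
```

View pics/w5.png

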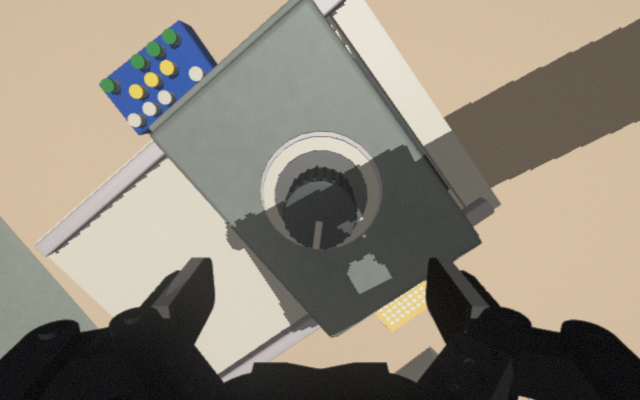

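View pics/w5c.png

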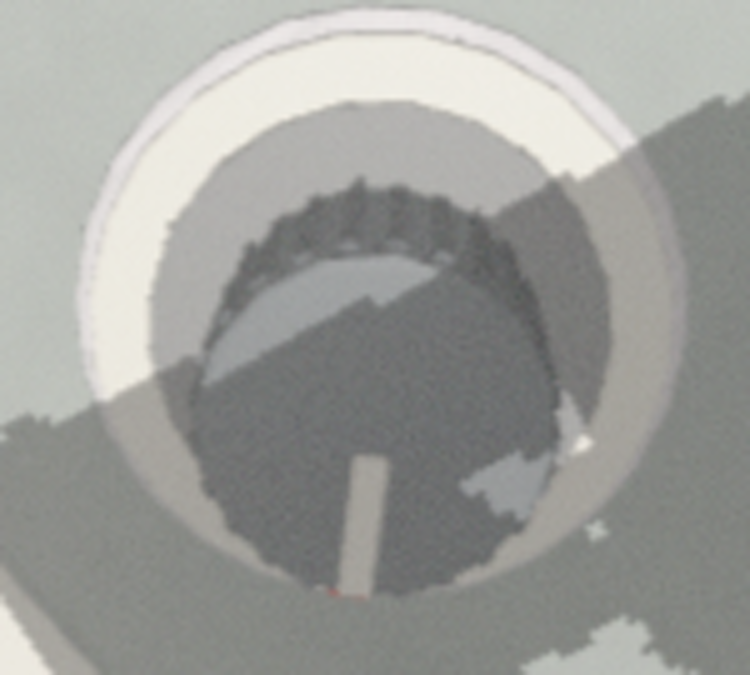

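```bash
python3 - <<'E'
from h import *
w=cam("wrist");W=lambda x,y:(245+x/5,130+y/5)
for z in (.246,.249): print(onplane(w,*W(376.5,427),z))
print("collar outer top edge ctr",onplane(w,*W(384,308),.203), "flange", onplane(w,*W(381,325),.205))
E
```

```text
[0.52264516 0.08566831 0.246     ]
[0.52209264 0.08481165 0.249     ]
collar outer top edge ctr [0.52055218 0.0829933  0.203     ] flange [0.52189715 0.08448889 0.205     ]
```

```bash
python3 - <<'E'
from h import *
totool([.5225,.0855,.26]);totool([.5225,.0855,.217])
E
```

```text
t 8.6 pos [0.521  0.0872 0.3079] yaw -2.101 tilt [-0.01  -0.013 -1.   ] q [-2.800e-02 -1.020e-01  1.854e+00  2.000e-03  1.372e+00 -2.640e+00] open 1.005
shift [ 0.0012 -0.0015  0.048 ]
t 8.6 pos [0.521  0.0872 0.3079] yaw -2.101 tilt [-0.01  -0.013 -1.   ] q [-2.800e-02 -1.020e-01  1.854e+00  2.000e-03  1.372e+00 -2.640e+00] open 1.005
shift [ 0.0016 -0.0009  0.0909]
```

Emit:
arm_command:
  steps:
    - [[-0.013,0.01,0],[0.0013,-0.0014,0.03],1]
    - [[-0.013,0.01,0],[0.0014,-0.0011,0.06],1]
    - [[-0.013,0.01,0],[0.0016,-0.0009,0.085],1]
    - [[-0.013,0.01,0],[0.0016,-0.0009,0.091],1]
    - [[-0.013,0.01,0],[0.0016,-0.0009,0.091],1]

```text
time: 9.22
eef_pos: [0.522, 0.0855, 0.216]
tcp_rot: [-0.497, 0.868, 0.0, -0.001]
contact_force: [0.7, 0.8, 0.9]
opening: 0.999
```

```bash
python3 - <<'E'
from h import *
st()
totool([.5225,.0855,.217])
E
```

```text
t 9.22 pos [0.522  0.0855 0.216 ] yaw -2.101 q5 -2.641 F [0.69 0.77 0.86] Ftool [-1.01 -0.2  -0.86] M [ 0.005  0.016 -0.011] e5 0.0 open 0.999
t 9.22 pos [0.522  0.0855 0.216 ] yaw -2.101 tilt [ 0.001  0.002 -1.   ] q [-0.03  -0.023  1.948 -0.     1.218 -2.641] open 0.999
shift [-0.0003 -0.0004 -0.001 ]
```

Emit:
arm_command:
  steps:
    - [[0,0,0],[0,0,-0.001],0.2]
    - [[0,0,0],[0,0,-0.001],-0.4]
    - [[0,0,0],[0,0,-0.001],-1]
    - [[0,0,0],[0,0,-0.001],-1]
    - [[0,0,0],[0,0,-0.001],-1]
  force: 30

```text
time: 9.85
eef_pos: [0.5225, 0.0854, 0.2177]
tcp_rot: [-0.497, 0.868, -0.0, -0.0]
contact_force: [1.7, 0.0, 2.0]
opening: 0.508
```

```bash
python3 - <<'E'
from h import *
st()
E
```

```text
t 9.85 pos [0.5225 0.0854 0.2177] yaw -2.101 q5 -2.641 F [1.69 0.02 2.05] Ftool [-0.87 -1.45 -2.05] M [-0.081 -0.218 -0.021] e5 0.001 open 0.508
```

Emit:
arm_command:
  steps:
    - [[0,0,0.1],[0,0,0],-1]
    - [[0,0,0.2],[0,0,0],-1]
    - [[0,0,0.3],[0,0,0],-1]
    - [[0,0,0.4],[0,0,0],-1]
    - [[0,0,0.5],[0,0,0],-1]

```text
time: 10.48
eef_pos: [0.5227, 0.0853, 0.2179]
tcp_rot: [-0.266, 0.964, -0.0, 0.0]
contact_force: [0.7, -0.3, 1.9]
opening: 0.503
```

```bash
python3 - <<'E'
from h import *
st()
w=cam("wrist");cv2.imwrite("pics/w6.png",w["im"])
E
```

```text
t 10.47 pos [0.5227 0.0853 0.2179] yaw -2.604 q5 -2.138 F [ 0.72 -0.26  1.85] Ftool [-0.48 -0.59 -1.85] M [-0.108 -0.092  0.172] e5 -0.278 open 0.503
```

View pics/w6.png

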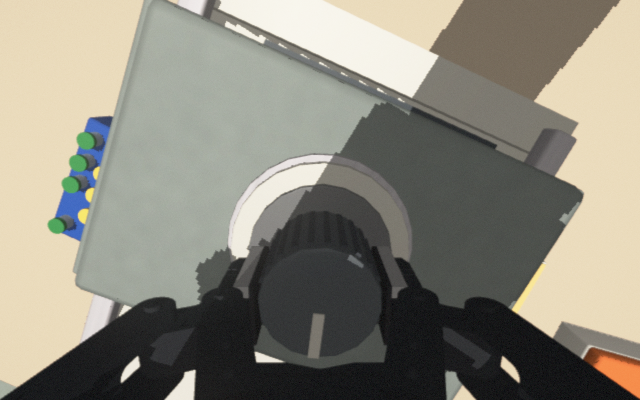

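Emit:
arm_command:
  steps:
    - [[0,0,0.1],[0,0,0],-1]
    - [[0,0,0.2],[0,0,0],-1]
    - [[0,0,0.3],[0,0,0],-1]
    - [[0,0,0.4],[0,0,0],-1]

```text
time: 11.02
eef_pos: [0.5228, 0.0851, 0.2179]
tcp_rot: [-0.067, 0.998, -0.001, 0.0]
contact_force: [0.5, -1.3, 1.1]
opening: 0.506
```

```bash
python3 -c "
from h import *
st()"
```

```text
t 11.03 pos [0.5228 0.0851 0.2179] yaw -3.007 q5 -1.735 F [ 0.47 -1.29  1.06] Ftool [-0.3  -1.34 -1.05] M [-0.087 -0.134  0.099] e5 -0.278 open 0.506
```

Emit:
arm_command:
  steps:
    - [[0,0,0.1],[0,0,0],-1]
    - [[0,0,0.2],[0,0,0],-1]
    - [[0,0,0.3],[0,0,0],-1]

```text
time: 11.4
eef_pos: [0.5229, 0.085, 0.2188]
tcp_rot: [0.083, 0.997, -0.001, 0.001]
contact_force: [-1.6, -0.6, 4.1]
opening: 0.508
```

```bash
python3 -c "
from h import *
st()"
```

```text
t 11.4 pos [0.5229 0.085  0.2188] yaw 2.975 q5 -1.433 F [-1.58 -0.65  4.05] Ftool [ 1.45 -0.91 -4.05] M [-0.106  0.257  0.132] e5 -0.234 open 0.508
```

Emit:
arm_command:
  steps:
    - [[0,0,0.08],[0,0,-0.0008],-1]
    - [[0,0,0.16],[0,0,-0.0013],-1]

```text
time: 11.65
eef_pos: [0.5228, 0.0849, 0.2199]
tcp_rot: [0.163, 0.987, -0.001, 0.0]
contact_force: [0.2, 0.0, 0.2]
opening: 0.503
```

```bash
python3 -c "
from h import *
st()"
```

```text
t 11.65 pos [0.5228 0.0849 0.2199] yaw 2.815 q5 -1.273 F [0.2  0.05 0.17] Ftool [-0.18  0.11 -0.17] M [-0.093 -0.097  0.166] e5 -0.159 open 0.503
```

Emit:
arm_command:
  steps:
    - [[0,0,0.08],[0,0,-0.0005],-1]
    - [[0,0,0.16],[0,0,-0.001],-1]

```text
time: 11.9
eef_pos: [0.5227, 0.0848, 0.2208]
tcp_rot: [0.241, 0.97, -0.001, 0.001]
contact_force: [0.1, -0.8, 0.8]
opening: 0.503
```

```bash
python3 -c "
from h import *
st()"
```

```text
t 11.9 pos [0.5227 0.0848 0.2208] yaw 2.654 q5 -1.112 F [ 0.13 -0.78  0.78] Ftool [-0.49 -0.63 -0.78] M [-0.029 -0.14   0.211] e5 -0.144 open 0.503
```

Emit:
arm_command:
  steps:
    - [[0,0,0.08],[0,0,-0.0005],-1]
    - [[0,0,0.16],[0,0,-0.001],-1]

```text
time: 12.15
eef_pos: [0.5227, 0.0848, 0.2217]
tcp_rot: [0.318, 0.948, -0.001, 0.001]
contact_force: [0.8, -0.3, 0.8]
opening: 0.507
```

```bash
python3 -c "
from h import *
st()"
```

```text
t 12.15 pos [0.5227 0.0848 0.2217] yaw 2.494 q5 -0.952 F [ 0.76 -0.29  0.79] Ftool [-0.78  0.23 -0.79] M [ 0.019 -0.158  0.243] e5 -0.129 open 0.507
```

Emit:
arm_command:
  steps:
    - [[0,0,0.08],[0,0,-0.0005],-1]
    - [[0,0,0.16],[0,0,-0.001],-1]

```text
time: 12.4
eef_pos: [0.5227, 0.0847, 0.2226]
tcp_rot: [0.393, 0.92, -0.001, 0.001]
contact_force: [0.3, -0.5, -0.3]
opening: 0.507
```

```bash
python3 -c "
from h import *
st()"
```

```text
t 12.4 pos [0.5227 0.0847 0.2226] yaw 2.334 q5 -0.792 F [ 0.27 -0.51 -0.34] Ftool [-0.55 -0.16  0.34] M [-0.001 -0.107  0.275] e5 -0.114 open 0.507
```

Emit:
arm_command:
  steps:
    - [[0,0,0.08],[0,0,-0.0005],-1]
    - [[0,0,0.16],[0,0,-0.001],-1]

```text
time: 12.65
eef_pos: [0.5226, 0.0847, 0.2234]
tcp_rot: [0.465, 0.885, -0.001, 0.001]
contact_force: [0.2, -1.3, 0.3]
opening: 0.505
```

```bash
python3 -c "
from h import *
st()
w=cam('wrist');cv2.imwrite('pics/w7.png',w['im'])
s=cam('scene');cv2.imwrite('pics/s7.png',crop(s['im'],270,120,160,120,5))"
```

```text
t 12.65 pos [0.5226 0.0847 0.2234] yaw 2.174 q5 -0.631 F [ 0.22 -1.26  0.3 ] Ftool [-1.17 -0.53 -0.29] M [-0.031 -0.111  0.251] e5 -0.1 open 0.505
```

View pics/w7.png

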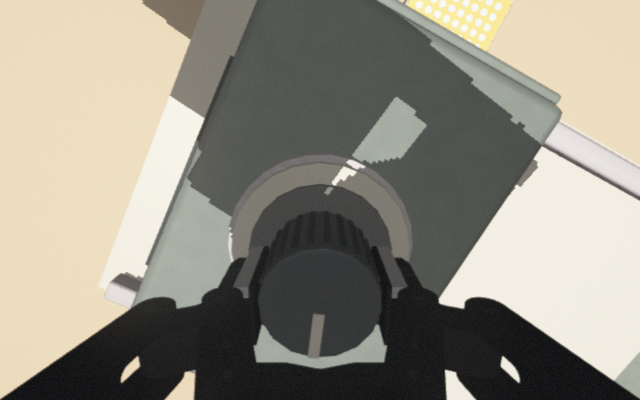

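View pics/s7.png

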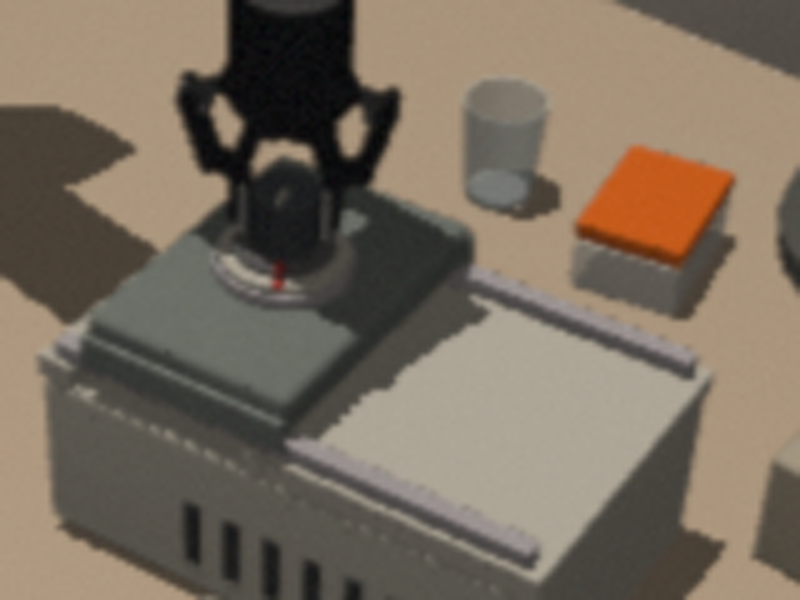

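Emit:
arm_command:
  steps:
    - [[0,0,0.08],[0,0,-0.0005],-1]
    - [[0,0,0.16],[0,0,-0.001],-1]

```text
time: 13.0
eef_pos: [0.5225, 0.0846, 0.2242]
tcp_rot: [0.533, 0.846, -0.002, 0.001]
contact_force: [0.9, -1.2, 0.3]
opening: 0.502
```

```bash
cat >> h.py <<'E'
def look(n):
    s=cam("scene");cv2.imwrite(f"pics/{n}.png",crop(s["im"],300,150,50,40,12))
E
python3 -c "
from h import *
st()
look('m1')"
```

```text
t 13.0 pos [0.5225 0.0846 0.2242] yaw 2.016 q5 -0.474 F [ 0.88 -1.2   0.32] Ftool [-1.46  0.28 -0.31] M [ 0.023 -0.153  0.244] e5 -0.091 open 0.502
```

View pics/m1.png

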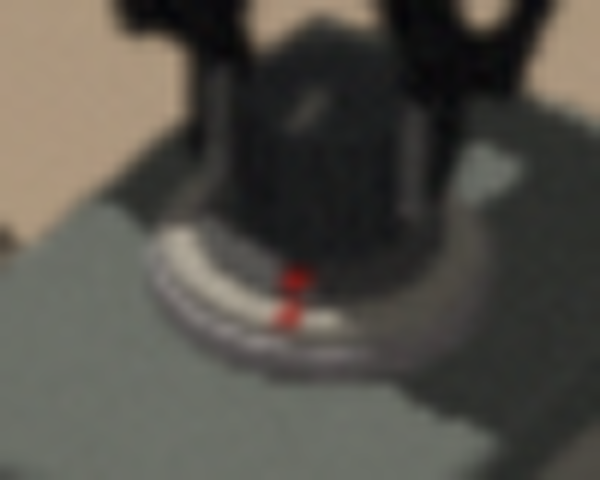

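Emit:
arm_command:
  steps:
    - [[0,0,0.08],[0,0,-0.0005],-1]
    - [[0,0,0.16],[0,0,-0.0009],-1]

```text
time: 13.3
eef_pos: [0.5225, 0.0846, 0.2249]
tcp_rot: [0.6, 0.8, -0.002, 0.001]
contact_force: [1.3, -1.0, 0.3]
opening: 0.505
```

```bash
python3 -c "
from h import *
st()
look('m2')"
```

```text
t 13.3 pos [0.5225 0.0846 0.2249] yaw 1.856 q5 -0.313 F [ 1.32 -1.    0.32] Ftool [-1.33  0.98 -0.32] M [-0.017 -0.132  0.28 ] e5 -0.073 open 0.505
```

View pics/m2.png

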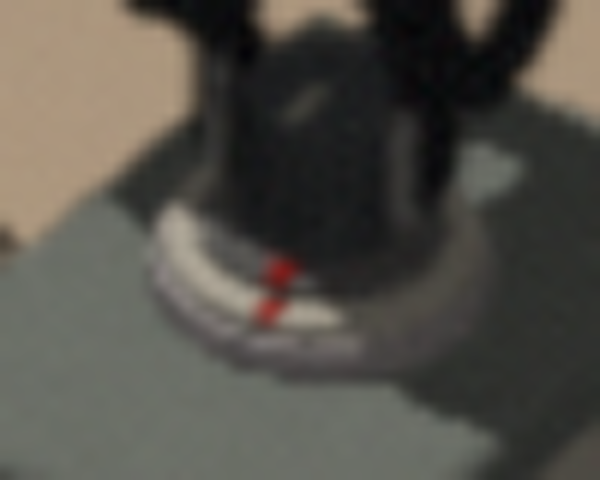

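Emit:
arm_command:
  steps:
    - [[0,0,0.08],[0,0,-0.0005],-1]
    - [[0,0,0.16],[0,0,-0.0009],-1]

```text
time: 13.6
eef_pos: [0.5224, 0.0845, 0.2256]
tcp_rot: [0.662, 0.75, -0.002, 0.001]
contact_force: [2.0, -1.2, -0.2]
opening: 0.508
```

```bash
python3 -c "
from h import *
st()
look('m3')"
```

```text
t 13.6 pos [0.5224 0.0845 0.2256] yaw 1.695 q5 -0.153 F [ 2.04 -1.2  -0.24] Ftool [-1.44  1.87  0.24] M [-0.06  -0.14   0.308] e5 -0.067 open 0.508
```

View pics/m3.png

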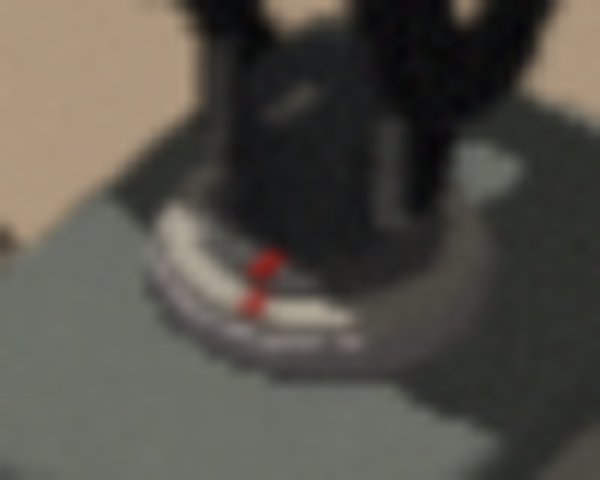

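Emit:
arm_command:
  steps:
    - [[0,0,0.08],[0,0,-0.0004],-1]
    - [[0,0,0.16],[0,0,-0.0008],-1]

```text
time: 13.9
eef_pos: [0.5223, 0.0845, 0.2257]
tcp_rot: [0.72, 0.694, -0.002, 0.001]
contact_force: [1.9, -0.3, -2.7]
opening: 0.507
```

```bash
python3 -c "
from h import *
st()
look('m4')"
```

```text
t 13.9 pos [0.5223 0.0845 0.2257] yaw 1.535 q5 0.008 F [ 1.87 -0.28 -2.72] Ftool [-0.2   1.88  2.72] M [ 0.042 -0.43   0.189] e5 -0.111 open 0.507
```

View pics/m4.png

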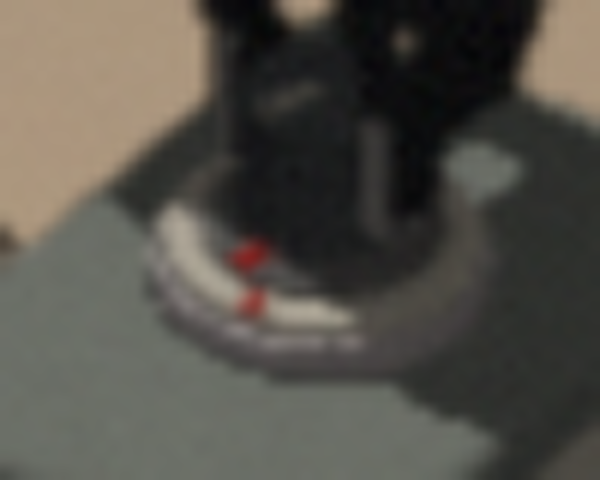

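Emit:
arm_command:
  steps:
    - [[0,0,0.08],[0,0,0.0003],-1]
    - [[0,0,0.16],[0,0,0.0003],-1]
    - [[0,0,0.24],[0,0,0.0003],-1]
    - [[0,0,0.3],[0,0,0.0003],-1]

```text
time: 14.45
eef_pos: [0.5222, 0.0846, 0.2256]
tcp_rot: [0.815, 0.579, -0.002, 0.001]
contact_force: [0.3, 0.2, 0.5]
opening: 0.504
```

```bash
python3 -c "
from h import *
st()
look('m5')"
```

```text
t 14.45 pos [0.5222 0.0846 0.2256] yaw 1.236 q5 0.307 F [0.32 0.17 0.53] Ftool [ 0.27  0.24 -0.53] M [-0.023 -0.085  0.252] e5 0.023 open 0.504
```

View pics/m5.png

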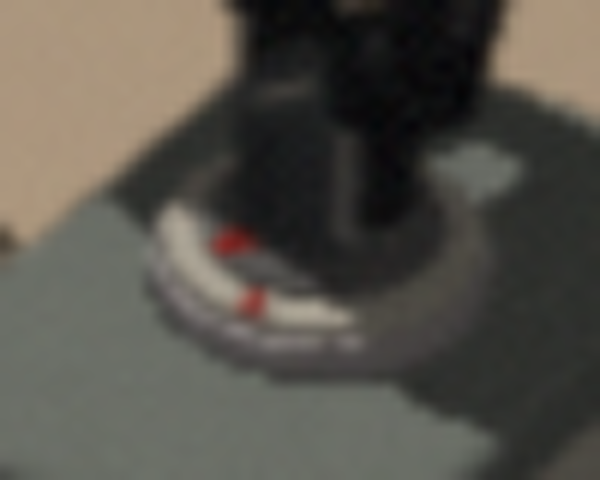

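```bash
cat > ang.py <<'E'
from h import *
s=cam("scene")
for n,(x,y) in dict(f1=(297,280),c1=(288,318),f2=(282,272),c2=(268,310),f3=(267,265),c3=(252,302),f4=(250,255),f5=(233,242)).items():
    zz=.213 if n[0]=='f' else .209
    P=onplane(s,300+x/12,150+y/12,zz);d=P-[.5224,.0852,zz]
    print(n,P.round(4),"r",np.hypot(*d[:2]).round(4),"ang",np.arctan2(d[1],d[0]).round(3))
E
python3 ang.py
```

```text
f1 [0.5356 0.0647 0.213 ] r 0.0244 ang -0.997
c1 [0.5412 0.0549 0.209 ] r 0.0356 ang -1.015
f2 [0.5305 0.0647 0.213 ] r 0.0221 ang -1.194
c2 [0.5352 0.054  0.209 ] r 0.0337 ang -1.182
f3 [0.5256 0.0643 0.213 ] r 0.0211 ang -1.416
c3 [0.5298 0.0538 0.209 ] r 0.0323 ang -1.338
f4 [0.5195 0.0646 0.213 ] r 0.0208 ang -1.71
f5 [0.5125 0.0659 0.213 ] r 0.0217 ang -2.045
```

Emit:
arm_command:
  steps:
    - [[0,0,0.08],[0,0,0],-1]
    - [[0,0,0.16],[0,0,0],-1]
    - [[0,0,0.22],[0,0,0],-1]
    - [[0,0,0.22],[0,0,0],-1]

```text
time: 15.05
eef_pos: [0.5221, 0.0846, 0.2256]
tcp_rot: [0.873, 0.488, -0.002, 0.001]
contact_force: [0.2, 0.2, 1.6]
opening: 0.503
```

```bash
python3 -c "
from h import *
st()
look('m6')"
```

```text
t 15.05 pos [0.5221 0.0846 0.2256] yaw 1.02 q5 0.522 F [0.16 0.18 1.65] Ftool [ 0.23  0.04 -1.65] M [-0.07  -0.053  0.222] e5 0.272 open 0.503
```

View pics/m6.png

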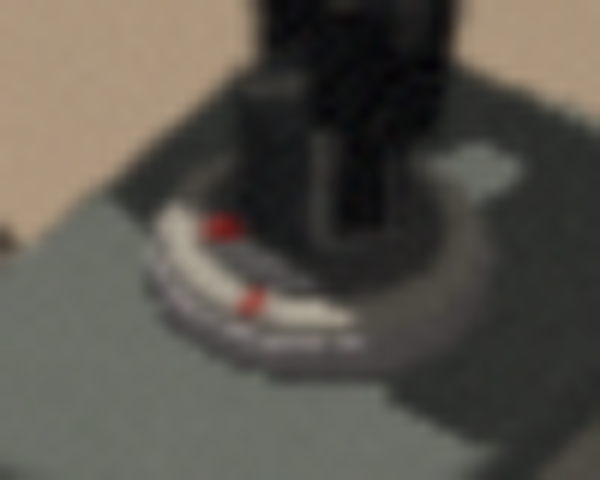

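Emit:
arm_command:
  steps:
    - [[0,0,0],[0,0,0],-1]
    - [[0,0,0],[0,0,0],0.3]
    - [[0,0,0],[0,0,0],1]
    - [[0,0,0],[0,0,0],1]
    - [[0,0,0],[0,0,0],1]
    - [[0,0,0],[0,0,-0.03],1]
    - [[0,0,0],[0,0,-0.06],1]
    - [[0,0,0],[0,0,-0.09],1]
    - [[0,0,0],[0,0,-0.09],1]

```text
time: 16.23
eef_pos: [0.5235, 0.0849, 0.3189]
tcp_rot: [0.873, 0.488, 0.001, 0.003]
contact_force: [0.1, 0.5, 0.2]
opening: 0.999
```

```bash
python3 -c "
from h import *
st()
look('m7')
w=cam('wrist');cv2.imwrite('pics/w8.png',w['im'])
t=cam('top');cv2.imwrite('pics/t8.png',crop(t['im'],150,110,210,150,3.5))"
```

```text
t 16.23 pos [0.5235 0.0849 0.3189] yaw 1.02 q5 0.523 F [0.1  0.55 0.2 ] Ftool [ 0.52 -0.2  -0.21] M [ 0.007  0.007 -0.027] e5 -0.0 open 0.999
```

View pics/m7.png

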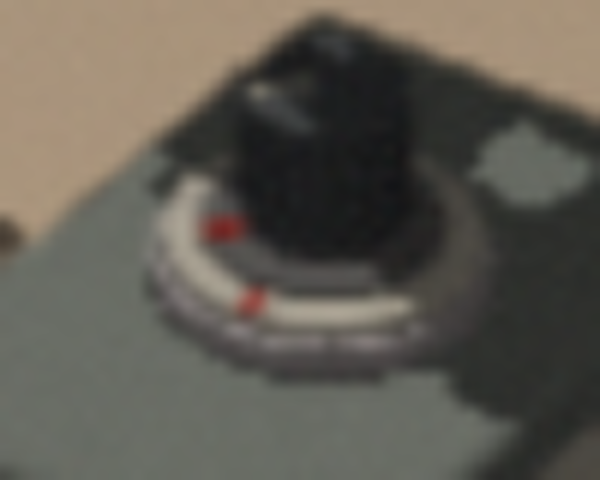

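View pics/w8.png

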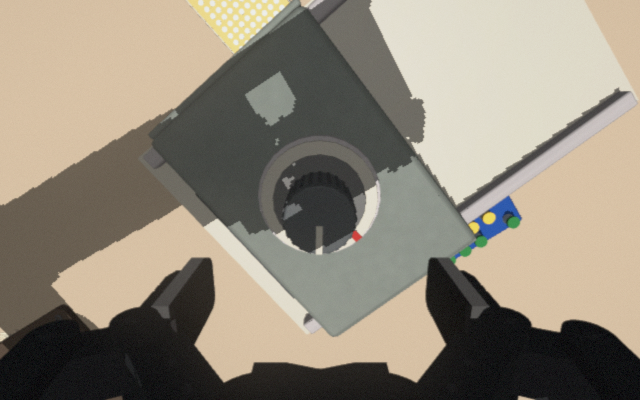

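```bash
python3 - <<'E'
from h import *
s=cam("scene");w=cam("wrist")
g=np.clip(((w["im"]/255.)**.5)*255,0,255).astype(np.uint8)
cv2.imwrite("pics/w8c.png",crop(g,245,125,150,140,4))
a0=None
for n,x,y,z in(("flange",223,228,.213),("collar",252,301,.209)):
    P=onplane(s,300+x/12,150+y/12,z);d=P-[.5224,.0852,z];a=np.arctan2(d[1],d[0]);print(n,np.hypot(*d[:2]).round(4),a.round(3))
    a0=a if a0 is None else print("slip",a-a0,"marks",.066*np.sin((a-a0)/2))
E
```

```text
flange 0.0229 -2.34
collar 0.0319 -1.344
slip 0.9957281849549002 marks 0.031518300741866
```

View pics/w8c.png

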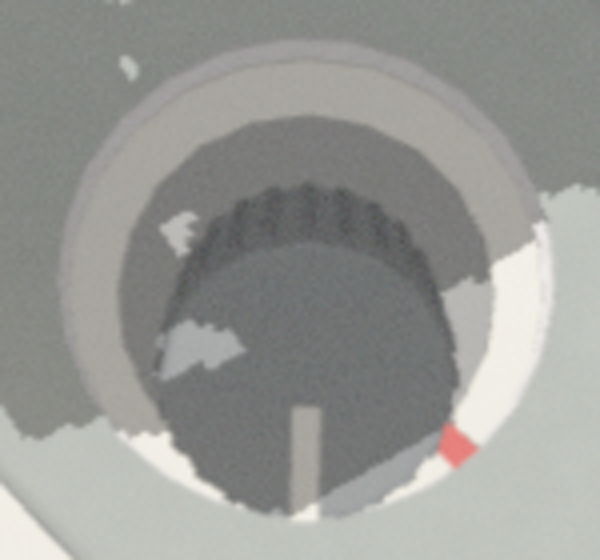

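View pics/t8.png

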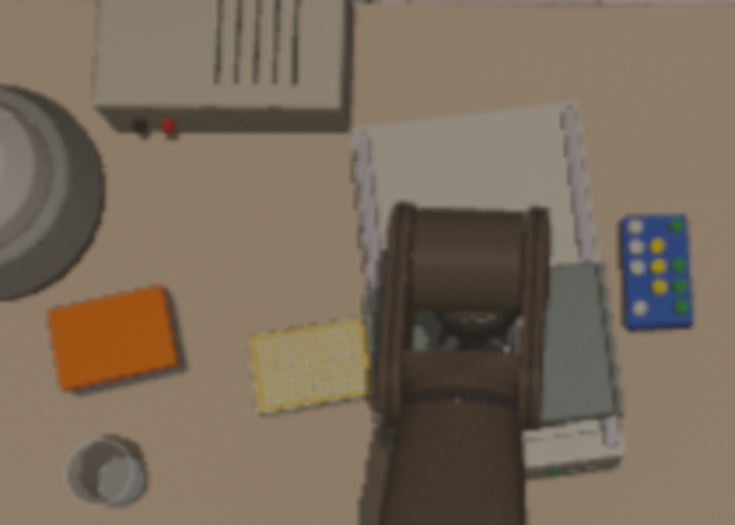

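```bash
python3 - <<'E'
from h import *
w=cam("wrist")
for z in(.253,.256): print(onplane(w,245+308/4,125+378/4,z))
st()
print(sign_off())
E
```

```text
[0.52353767 0.08400991 0.253     ]
[0.52406964 0.08490446 0.256     ]
t 16.52 pos [0.5216 0.085  0.3138] yaw 1.02 q5 0.523 F [-0.03 -0.04 -0.59] Ftool [-0.05  0.    0.59] M [0.001 0.015 0.001] e5 -0.0 open 1.0
the job is handed in; nothing more can be done
None
```

The lid is home, the knob is tightened past slipping, and the job is handed in at 16.5 s. The sign-off gave no verdict.

**What I did:**
- I slid the lid about 99 mm forward by the knob, until it stopped moving and the push climbed to 13 N.
- I re-gripped the knob on its axis and turned it about 3.2 rad clockwise in that one grasp.
- The plate began to bite at about 1.1–1.2 rad. From there I raised the knob about 6 mm per rad, about 7 mm in all.
- The force along the knob's axis stayed mostly within 1 N. It reached about 4 N as the bite began and about 3 N as the slip began.
- I turned on until the collar mark stayed behind, then opened the gripper and lifted clear.

**Last checks:**
- **Slip:** Both red marks stayed put when I let go. They are about 21 mm apart going by the tool's turn, or about 31 mm by casting the scene picture's pixels. The two disagree, but both lie between the 8 mm and 48 mm limits.
- **Lid:** The knob's axis is at about x 0.524, y 0.084–0.085. That is within a few mm of where I gripped it at the stop (0.523, 0.087) and of the plate centre I measured (0.5236, 0.0852).
- **Clamp force:** I could not measure this directly. A rise of about 7 mm on the 3 N/mm spring suggests about 22 N.
- **Bystanders:** Those in the last top view (tip box, beaker, spare plate, tube rack) look undisturbed. I did not check the bottle and jar again at the end, but the arm did not go near them.
- **Arm:** It stands clear with the gripper open and no contact force.

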